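Uncouple the shaker's drive link and hold it up

ROBOT

A 6-joint arm with a two-finger parallel gripper is mounted at the origin on the work surface. World frame = base frame: x ahead of the robot, y to its left, z up, the work surface at z = 0. Lengths are in m, angles in degrees, forces in N, time in s.
With the tool pointing down it reaches from about 0.375 to 0.9 m from the base axis. Payload 3.1 kg.
Tool frame: the origin (TCP) lies between the finger pads; the fingertips stand 19 mm ahead of it and the grasp point (between the pads) is the TCP; z points along the fingers, x is the direction in which the jaws open and shut, and the axes are right-handed (so a half turn about z gives the same grasp; the last joint's range is limited). The gripper opens to 87 mm and grips with 3 to 60 N. Pads are 19 mm wide; open, the fingers measure 117 mm over their backs; the gripper's body (75 mm by 190 mm) begins 51 mm behind the grasp point.
Start: joints at [-78.008, 30.224, 82.088, -0, 67.689, -10.227], TCP at [0.236, -0.579, 0.242] pointing down, gripper open.
Joint ranges: [-176.69, 176.69], [-43.24, 126.21], [12.49, 139.97], [-82, 262], [0, 151.66], [-163.58, 163.58]. Speed limits (degrees/s): [159.86, 159.86, 180, 180, 180, 180].

INTERFACE

Orientations are given as a 3x3 rotation matrix whose columns are the frame's x, y, z axes.
In Python, from rig import read_state, capture, camera_info, hand_in, spot_in, silhouettes gives the robot as it stands.
- The arm moves only by the shell command python3 -m jog 'ROWS'. ROWS is text: rows parted by semicolons, each of 7 numbers parted by spaces: the shift along the tool's x, y, z in m, then the turn, a rotation vector about the tool's x, y, z in degrees, then the opening, from 0 (shut) to 1 (fully open). A call has 1 to 8 rows; each row is the pose to reach, as a shift and turn from the pose commanded when the call began, along the tool's axes at that moment; what a row does not reach only later rows make up. A row lasts 1/8 s, in which the tool goes at most 62.5 mm and 10.7 degrees, less where a joint would pass 70% of its speed; a pose out of reach is approached as far as the arm can. A call with a gripper value outside its range is refused whole. The fingers move at their own pace and stop on an object; the grip force is fixed at half the most. Time passes only in rows, so rows that repeat a pose let the fingers close. It gives the time, the measured TCP pose, the force and the opening at its end, in the units of the state.
- read_state(): the state, without advancing time (a new reading comes with each control period).
- capture(name): name is "side" or "top"; returns (picture, depth): 384x512x3 uint8, red, green, blue; 384x512 float32, m along the optical axis (not along the pixel's ray), 0 where there is no reading.
- camera_info(name): a dict with "vfov" (degrees; the focal length in pixels is half the picture's height over the tangent of half this angle, whatever the lens; pixels are square), "cx", "cy" (the principal point, pixels), "dist" ([k1, k2, p1, p2, k3] as OpenCV has them; the pictures are not rectified), "R" (3x3) and "t" (3): a world point X has camera coordinates R X + t. Camera axes: x right, y down, z forward; pixel columns grow to the right and rows downward; lengths in m; the calibration is good to about 2 mm. A picture is of the moment at which its call begins. camera_info takes no time and is no camera call.
- hand_in(): hands the job in, once; it reports no verdict.
Trained networks look in the newest picture that a camera, given by its name, has taken for a name from the list of things; names that differ only in an ending like _2 or _b are one class to them, and where a whole thing is asked for, a point or a joint stands for the part that bears it (a point fixed in the world has none). Each returns a list of dicts, best first, with "score" (0 to 1); they miss things now and then, are a little off and sometimes report something else, mostly with a low value. They report only what shows in the picture. A call takes as long as a camera call.
- spot_in(label, camera): "centre" ([x, y, z] in m, in world coordinates, good to about 4 mm: the middle of the surface that is visible of it).
- silhouettes(label, camera): "region" (384x512 bool, what is visible of it).
The state is a dict: "time_s": time; "joint_positions": joint angles; "qvel": joint speeds; "tau": joint torques, N m; "position": TCP position; "tcp_rot": TCP orientation; "force": force on the tool from outside, world axes, zero at the start; "moment": the same for the moment, N m; "opening": opening from 0.0 (shut) to 1.0 (fully open).
Only numpy, scipy, OpenCV 4.12 (cv2) and the standard library are available. Lean on these libraries where they do the work, as an engineer would, in place of code of your own. Each camera call takes 0.05 s, during which the arm holds its last target.

TASK

I need to turn the shaker's crank by hand, so please uncouple the drive link for me: draw the T-handled locking pin up out of the ball coupler and put it in the steel tray, then pull the coupler's spring latch out sideways by its black knob and lift the link off the ball. Finish still gripping it, holding the coupler steady about 6 cm above the ball (at least 4 cm), and leave the beaker, flask and jar where they stand.

Things in the scene. Friction and masses are not known exactly. Their poses are not given: they have to be found in the camera images.
- shaker: bench shaker, does not move. Origin on the bench straight below the drive ball; x, y, z are the machine's axes. Green base plate 18 mm high, x -110..190, y -420..80 mm; crank disc 80 mm wide, centre y 22, top at z 78; motor along +x, top at z 102; platform y -215..-415, x +-120 mm, with four glass cells up to z 183. -y: from ball along link to platform; -x: knob side
- ball_center (a point): centre of the steel drive ball, 22 mm in diameter, on a 9 mm stud; 118 mm above the bench, 40 mm above the crank disc. Axes as the shaker's
- link: drive link, steel rod 16 mm thick, 0.3-0.7 kg, with the ball coupler at its end. Origin on the clevis pin at the platform end, as high as the ball; the link runs 200 mm along its own +y to the coupler's middle. It turns about its own x (positive lifts, to 0.8 rad); off the ball it also swivels freely about the vertical, up to 0.35 rad either way. It falls back if let go
- socket (a point): middle of the coupler's socket, on the ball's centre while coupled; axes as the link's. Coupler: steel block 44 x 44 mm, open below, from 17 mm below to 20 mm above this point (domed cap to 26). On its -x side a lug, 24 mm wide in y, reaches 22 to 50 mm out, its top 10 mm above this point
- knob (a point): middle of the latch's black pull knob: round, 22 mm in diameter, 26 mm long, axis along the link's x; axes as the link's. Latch closed, it lies 81 mm from the socket's middle towards -x and 11.5 mm below it (106 mm above the bench; 77 mm clear below the knob). A bare stem 10 mm thick, 18 mm long joins it to the lug
- latch (a joint): how far the latch is pulled out towards the link's -x: 0 closed, 0.018 m fully out. Its fork holds the ball from below and frees it from 0.014 on. The spring pulls it shut with 6 N closed, 11 N fully out: keep it out until the coupler has risen 15 mm; then it may snap shut and swing the link up to 18 mm sideways. Lifting the knob lifts the link. The pin, while in, blocks it
- pin: loose steel locking pin, 50 g, 67 mm long, upright in the lug's 8.5 mm hole, 38 mm from the socket's middle towards -x. Origin under its 14 mm collar, which sits on the lug, 128 mm above the bench. 7 mm shank to 30 mm below the origin; 8 mm neck; round T bar 10 mm thick, 36 mm long, along the pin's x, its middle 32 mm above the origin. Raised 30 mm it is out of the lug
- pin_mid (a point): point on the pin's axis 4 mm above its origin, half way along its length; axes as the pin's
- tray: open stainless steel tray on the bench, 130 mm (its x) by 180 mm (its y), 22 mm high, walls and floor about 3 mm thick, 0.5 kg. Origin at the centre of its underside
- beaker: glass beaker, 68 mm across, 92 mm high, to be left alone. Origin under its centre
- flask: stoppered volumetric flask, 64 mm across, 143 mm high, to be left alone. Origin under its centre
- jar: closed glass jar with a lid, 72 mm across, 85 mm high, to be left alone. Origin under its centre

How it is judged:
By the outcome, as a careful person would: the job done as asked, in the order asked, and still so for the second after the job is handed in, while the arm keeps its last pose, push and grip.
It also fails if it takes over 48 s, if anything falls off the work surface, if the arm or the gripper's body presses on something with over 40 N, if the wrist force passes 120 N, or if a joint passes its speed limit or range.

## Working session

There is one attempt and no reset: what is moved stays moved. The work goes in short steps, Python scripts to look and compute and a shell command to move; the robot and the scene stay as the last step left them, time stands still between calls to the robot, and variables do not carry over. Pictures are saved under pics/ and viewed, and the job is handed in when it is done.

```bash
mkdir -p pics; ls
cat > h.py <<'E'
import numpy as np, cv2, json
from rig import *
np.set_printoptions(precision=4,suppress=True)
def cam(n):
    i=camera_info(n); f=192/np.tan(np.radians(i["vfov"]/2))
    K=np.array([[f,0,i["cx"]],[0,f,i["cy"]],[0,0,1.]])
    return K,np.array(i["dist"],float),np.array(i["R"]),np.array(i["t"])
def cloud(n,d):
    K,D,R,t=cam(n); v,u=np.mgrid[0:384,0:512]
    p=cv2.undistortPoints(np.stack([u,v],-1).reshape(-1,1,2).astype(float),K,D).reshape(384,512,2)
    P=np.dstack([p[...,0]*d,p[...,1]*d,d]); return (P-t)@R
def proj(n,X):
    K,D,R,t=cam(n); return cv2.projectPoints(np.atleast_2d(X).astype(float),cv2.Rodrigues(R)[0],t,K,D)[0].reshape(-1,2)
def snap(n,name):
    im,d=capture(n); cv2.imwrite(f"pics/{name}.png",im[...,::-1]); np.savez(f"{name}.npz",im=im,d=d); return im,d
E
python3 - <<'E'
from h import *
s=read_state(); print(s["time_s"],s["position"],s["tcp_rot"],s["opening"],s["force"])
for n in ("side","top"):
    im,d=snap(n,n+"0"); C=cloud(n,d)
    i=camera_info(n); print(n,i["vfov"],-np.array(i["R"]).T@np.array(i["t"]))
    for l in ("shaker","link","socket","knob","pin","tray","beaker","flask","jar"):
        r=spot_in(l,n); print(l,[(np.round(x["centre"],4),round(x["score"],2)) for x in r[:2]], proj(n,r[0]["centre"])[0] if r else "")
E
```

```text
pics
0.0 [ 0.2362 -0.5779  0.2406] [[ 0.3781 -0.9258 -0.0005]
 [-0.9257 -0.3781  0.0021]
 [-0.0021 -0.0004 -1.    ]] 0.999752405624563 [ 0.2032 -0.4918  0.1814]
side 53.790353955311595 [0.1776 0.7059 0.9023]
shaker [(array([ 0.6115, -0.2832,  0.062 ]), 0.93)] [312.5406 136.6192]
link [(array([ 0.6133, -0.1055,  0.1209]), 0.6)] [287.2497 150.8501]
socket [(array([ 0.6194, -0.1066,  0.1266]), 0.63)] [285.8686 148.5803]
knob [(array([ 0.5668, -0.0943,  0.1078]), 0.47)] [297.9636 161.413 ]
pin [(array([ 0.599 , -0.1066,  0.1605]), 0.61)] [292.1315 142.499 ]
tray [(array([0.4277, 0.3071, 0.0066]), 0.9)] [264.2759 297.4932]
beaker [(array([0.6644, 0.4611, 0.0614]), 0.58)] [151.3682 284.9444]
flask [(array([0.698 , 0.3634, 0.0426]), 0.95)] [169.5427 255.6498]
jar [(array([0.7177, 0.2539, 0.0654]), 0.98)] [189.4934 221.0545]
top 50.92238600102536 [0.4891 0.1052 1.1956]
shaker [(array([ 0.6294, -0.309 ,  0.0705]), 0.88)] [403.8542 182.7852]
link [(array([ 0.6186, -0.134 ,  0.1245]), 0.77)] [345.0076 183.3966]
socket [(array([ 0.619 , -0.136 ,  0.1261]), 0.57)] [345.8969 183.1889]
knob [(array([ 0.5632, -0.1046,  0.1121]), 0.62), (array([ 0.6014, -0.1099,  0.1619]), 0.62)] [333.1165 204.2702]
pin [(array([ 0.6018, -0.109 ,  0.1608]), 0.57)] [338.4397 188.0849]
tray [] 
beaker [(array([0.6641, 0.472 , 0.0536]), 0.87), (array([ 0.619 , -0.1319,  0.1251]), 0.64)] [127.1139 167.1034]
flask [(array([0.6914, 0.3564, 0.0462]), 0.73)] [168.5858 158.8158]
jar [(array([0.7216, 0.2402, 0.0852]), 0.95)] [207.5861 146.3702]
```

View pics/side0.png

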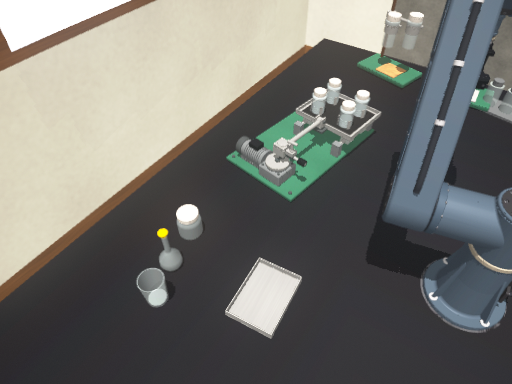

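View pics/top0.png

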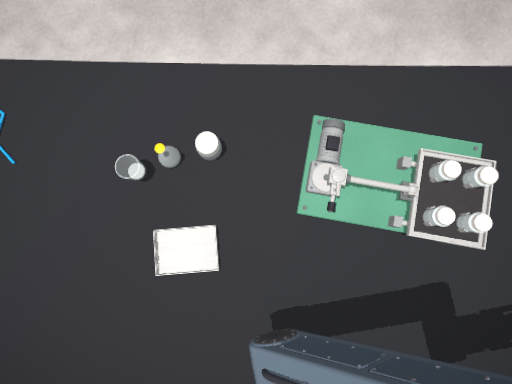

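Run:
```python
from h import *
im=np.load("top0.npz")["im"]
cv2.imwrite("pics/top0z.png",cv2.resize(im[130:260,290:460][...,::-1],None,fx=4.5,fy=4.5,interpolation=cv2.INTER_CUBIC))
im=np.load("side0.npz")["im"]
cv2.imwrite("pics/side0z.png",cv2.resize(im[70:200,230:400][...,::-1],None,fx=4.5,fy=4.5,interpolation=cv2.INTER_CUBIC))
```

```text
(no output)
```

View pics/top0z.png

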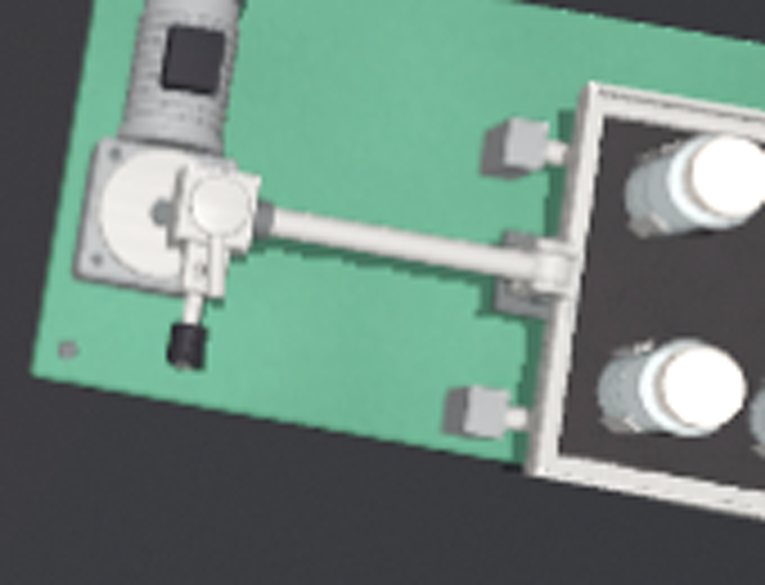

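View pics/side0z.png

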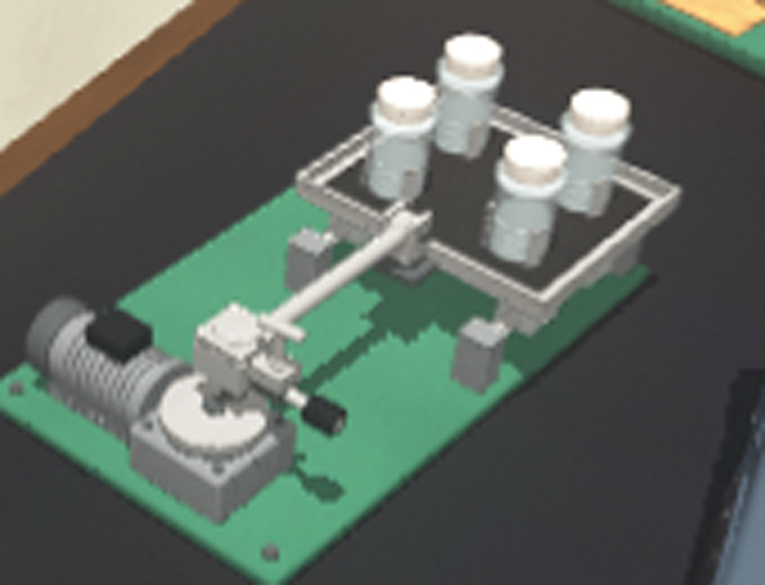

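The top view shows the coupler near (345,180), the knob at (333,205), the T bar at (338,188) and the tray at (187,250). The side view agrees. Next I'll fit the poses from the clouds.

Run:
```python
from h import *
for n in ("side","top"):
    z=np.load(n+"0.npz"); im,d=z["im"],z["d"]; C=cloud(n,d)
    hsv=cv2.cvtColor(im,cv2.COLOR_RGB2HSV)
    # base plate
    g=(hsv[...,0]>60)&(hsv[...,0]<90)&(hsv[...,1]>80)&(d>0)&(np.abs(C[...,2]-.018)<.012)&(C[...,0]>.4)&(C[...,1]>-.62)
    print(n,"plate z",np.median(C[g][:,2]),g.sum())
    P=C[g][:,:2].astype(np.float32); r=cv2.minAreaRect(P); print(np.round(cv2.boxPoints(r),4).tolist(),r[1],r[2])
    # T bar
    w=(np.linalg.norm(C[...,:2]-[.60,-.109],axis=-1)<.035)&(C[...,2]>.15)&(C[...,2]<.19)&(d>0)
    p=C[w]; m=p.mean(0); u,s,v=np.linalg.svd(p-m); print("T",w.sum(),m,v[0],s/np.sqrt(len(p)), p.max(0),p.min(0),np.degrees(np.arctan2(v[0][1],v[0][0])))
    k=(np.linalg.norm(C[...,:2]-[.555,-.10],axis=-1)<.045)&(C[...,2]>.085)&(C[...,2]<.13)&(im.max(-1)<80)&(d>0)
    p=C[k]; print("knob",k.sum(),p.mean(0),p.min(0),p.max(0))
    c=(np.linalg.norm(C[...,:2]-[.63,-.127],axis=-1)<.05)&(C[...,2]>.133)&(C[...,2]<.15)&(d>0)
    p=C[c]; print("cap",c.sum(),np.median(p,0),p.min(0),p.max(0)); 
    t=(np.abs(C[...,0]-.43)<.13)&(np.abs(C[...,1]-.31)<.13)&(C[...,2]>-.01)&(C[...,2]<.035)&(im.min(-1)>110)&(d>0)
    P=C[t][:,:2].astype(np.float32); r=cv2.minAreaRect(P); print("tray",r, t.sum())
    # rod
    rr=(np.abs(C[...,0]-.61)<.06)&(C[...,1]<-.17)&(C[...,1]>-.29)&(C[...,2]>.105)&(C[...,2]<.14)&(d>0)
    p=C[rr]; m=p.mean(0); v=np.linalg.svd(p-m)[2]; print("rod",rr.sum(),m,v[0],p[:,2].max())
```

```text
side plate z 0.016534103606506707 3516
[[0.45879998803138733, -0.5044000148773193], [0.7595000267028809, -0.5543000102043152], [0.8409000039100647, -0.06360000371932983], [0.5401999950408936, -0.013700000010430813]] (0.4974675476551056, 0.3047747313976288) 80.57960510253906
T 39 [ 0.5985 -0.1045  0.1605] [-0.9989 -0.018  -0.0432] [0.0103 0.0033 0.0026] [ 0.6168 -0.0995  0.1659] [ 0.5815 -0.1102  0.15  ] -178.9660454680862
knob 52 [ 0.557  -0.0945  0.1121] [ 0.5438 -0.106   0.103 ] [ 0.5891 -0.0868  0.117 ]
cap 131 [ 0.6337 -0.1056  0.1392] [ 0.5964 -0.1364  0.1331] [ 0.6598 -0.088   0.149 ]
tray ((0.43484023213386536, 0.2963027358055115), (0.13856174051761627, 0.1970098316669464), 5.865758419036865) 3435
rod 134 [ 0.6146 -0.229   0.1216] [ 0.1685  0.9857 -0.003 ] 0.1283928504313784
top plate z 0.01732588109450644 8515
[[0.46129998564720154, -0.5117999911308289], [0.7587000131607056, -0.5598000288009644], [0.8385000228881836, -0.06459999829530716], [0.5411999821662903, -0.016699999570846558]] (0.5015489459037781, 0.3012043833732605) 80.84062194824219
T 56 [ 0.5992 -0.1062  0.1629] [-0.9998  0.0077  0.021 ] [0.0105 0.0029 0.0021] [ 0.6175 -0.1023  0.1688] [ 0.5815 -0.1106  0.156 ] 179.55594619770014
knob 59 [ 0.5577 -0.0984  0.1141] [ 0.545  -0.1097  0.1063] [ 0.5695 -0.0885  0.1215]
cap 269 [ 0.6363 -0.1119  0.1392] [ 0.5962 -0.1371  0.1331] [ 0.6608 -0.0888  0.1481]
tray ((0.4306411147117615, 0.3062676191329956), (0.13467852771282196, 0.18765124678611755), 5.6118316650390625) 2941
rod 276 [ 0.6166 -0.2306  0.1232] [-0.1695 -0.9855  0.0014] 0.12919245973097848
```

```bash
cat >> h.py <<'E'
from scipy.spatial.transform import Rotation as Ro
def yaw(a): return np.array([np.cos(np.radians(a)),np.sin(np.radians(a)),0])
def down(jaw):  # tool z down, jaw axis unit vec
    x=np.array(jaw,float); z=np.array([0,0,-1.]); return np.column_stack([x,np.cross(z,x),z])
def go(p,Rt,s=None):
    s=s or read_state(); R=np.array(s["tcp_rot"]); q=np.array(s["position"])
    print("t",s["time_s"],"pos",q,"shift",np.round(R.T@(np.array(p)-q),4),"rot",np.round(Ro.from_matrix(R.T@Rt).as_rotvec(degrees=True),2))
E
python3 - <<'E'
from h import *
go([.599,-.106,.245],down([0,-1,0]))
E
```

```text
t 1.0 pos [ 0.2364 -0.5785  0.2415] shift [-0.3003 -0.5144 -0.0035] rot [ 0.    0.   22.22]
```

```bash
python3 -m jog '-0.03 -0.05 -0.003 0 0 3 1; -0.07 -0.12 -0.003 0 0 8 1; -0.1 -0.172 -0.003 0 0 12 1; -0.13 -0.223 -0.003 0 0 16 1; -0.16 -0.274 -0.003 0 0 20 1; -0.19 -0.325 -0.003 0 0 22.2 1; -0.22 -0.377 -0.003 0 0 22.2 1; -0.25 -0.428 -0.003 0 0 22.2 1'
python3 - <<'E'
from h import *
go([.599,-.106,.22],down([0,-1,0]))
E
```

```text
time_s: 2.0
position: [0.5393, -0.1837, 0.2448]
tcp_rot: [[0.0, -1.0, 0.001], [-1.0, -0.0, -0.001], [0.001, -0.001, -1.0]]
force: [0.5, 0.8, 1.1]
opening: 0.999
t 2.0 pos [ 0.5393 -0.1837  0.2448] shift [-0.0777 -0.0597  0.0248] rot [-0.04 -0.03  0.02]
```

```bash
python3 -m jog '-0.04 -0.03 0.012 0 0 0 1; -0.078 -0.0605 0.025 0 0 0 1; -0.078 -0.0605 0.025 0 0 0 1'
python3 - <<'E'
from h import *
for n in ("side","top"):
    im,d=snap(n,n+"1")
    u=proj(n,[.599,-.106,.16])[0].astype(int); a,b=max(u[1]-50,0),u[0]-65
    cv2.imwrite(f"pics/{n}1z.png",cv2.resize(im[a:a+100,b:b+130][...,::-1],None,fx=5,fy=5,interpolation=cv2.INTER_CUBIC))
for i in range(3): print(read_state()["position"])
go([.599,-.106,.166],down([0,-1,0]))
E
```

```text
time_s: 2.38
position: [0.5995, -0.1041, 0.2184]
tcp_rot: [[0.005, -1.0, -0.001], [-1.0, -0.005, 0.001], [-0.001, 0.001, -1.0]]
force: [-0.6, -0.4, -0.3]
opening: 0.995
[ 0.5983 -0.107   0.2193]
[ 0.5983 -0.107   0.2193]
[ 0.5983 -0.107   0.2193]
t 2.475 pos [ 0.5983 -0.107   0.2193] shift [-0.001  -0.0007  0.0533] rot [ 0.05 -0.02  0.1 ]
```

View pics/side1z.png

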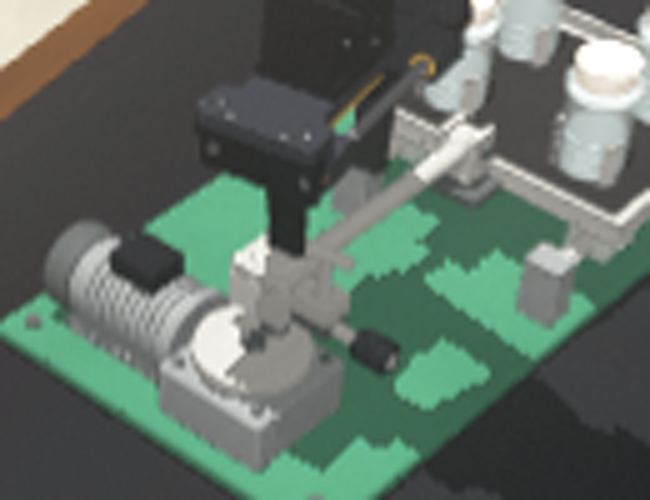

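View pics/top1z.png

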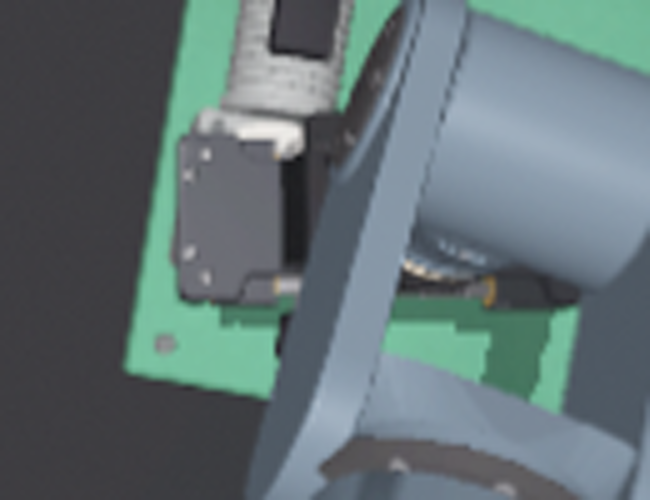

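The side crop shows the gripper centred over the lug, with nothing in the way at about (290,250). I'll go down.

```bash
python3 -m jog '0 0 0.025 0 0 0 1; -0.001 -0.0007 0.045 0 0 0 1; -0.001 -0.0007 0.054 0 0 0 1; -0.001 -0.0007 0.054 0 0 0 0.5; -0.001 -0.0007 0.054 0 0 0 0; -0.001 -0.0007 0.054 0 0 0 0; -0.001 -0.0007 0.054 0 0 0 0; -0.001 -0.0007 0.054 0 0 0 0'
```

```text
time_s: 3.48
position: [0.5993, -0.1062, 0.1658]
tcp_rot: [[0.001, -1.0, 0.0], [-1.0, -0.001, -0.0], [0.0, -0.0, -1.0]]
force: [0.6, 0.1, 0.1]
opening: 0.517
```

```bash
python3 -m jog '0 0 0 0 0 0 0; 0 0 0 0 0 0 0; 0 0 0 0 0 0 0; 0 0 0 0 0 0 0; 0 0 0 0 0 0 0; 0 0 0 0 0 0 0'
```

```text
time_s: 4.22
position: [0.5993, -0.1063, 0.1656]
tcp_rot: [[0.0, -1.0, 0.0], [-1.0, -0.0, -0.0], [0.0, -0.0, -1.0]]
force: [0.4, -0.3, -0.4]
opening: 0.104
```

```bash
python3 -m jog '0 0 0 0 0 0 0; 0 0 -0.005 0 0 0 0; 0 0 -0.013 0 0 0 0; 0 0 -0.023 0 0 0 0; 0 0 -0.036 0 0 0 0; 0 0 -0.055 0 0 0 0; 0 0 -0.08 0 0 0 0; 0 0 -0.08 0 0 0 0'
python3 - <<'E'
from h import *
n="side"; im,d=snap(n,n+"2")
u=proj(n,[.599,-.106,.2])[0].astype(int); a,b=max(u[1]-50,0),u[0]-65
cv2.imwrite(f"pics/{n}2z.png",cv2.resize(im[a:a+100,b:b+130][...,::-1],None,fx=5,fy=5,interpolation=cv2.INTER_CUBIC))
E
```

```text
time_s: 5.22
position: [0.6008, -0.1068, 0.2484]
tcp_rot: [[0.0, -1.0, 0.006], [-1.0, -0.0, -0.002], [0.002, -0.006, -1.0]]
force: [0.7, 0.1, -0.1]
opening: 0.102
```

View pics/side2z.png

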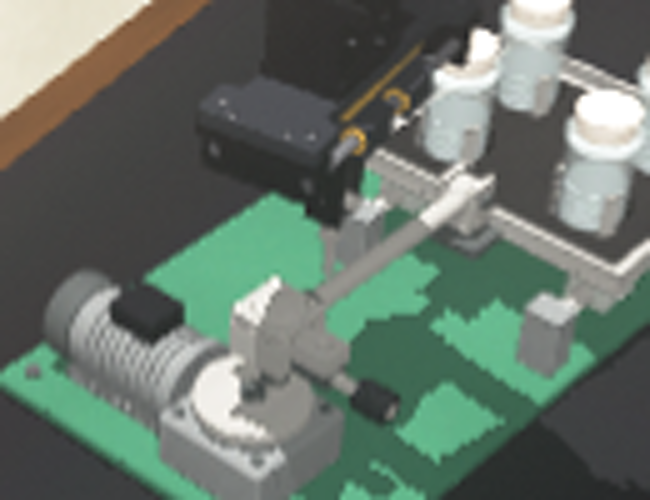

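The pin is out and hanging at (330,250). The lug is empty. Next is the tray.

```bash
cat >> h.py <<'E'
def tilted(az,tilt): # tool z leaning outward along azimuth az by tilt, jaw horizontal
    r=yaw(az); z=np.sin(np.radians(tilt))*r-np.cos(np.radians(tilt))*np.array([0,0,1.]); x=yaw(az-90); return np.column_stack([x,np.cross(z,x),z])
E
python3 - <<'E'
from h import *
R=tilted(35.4,45); c=np.array([.43,.304])-.024*yaw(35.4)[:2]; print(c)
go([*c,.2],R); go([*c,.055],R)
E
```

```text
[0.4104 0.2901]
t 5.275 pos [ 0.5997 -0.1064  0.2468] shift [-0.3966  0.1893  0.0459] rot [ 43.41 -13.98 -33.48]
t 5.275 pos [ 0.5997 -0.1064  0.2468] shift [-0.3968  0.1897  0.1909] rot [ 43.41 -13.98 -33.48]
```

```bash
python3 -m jog '-0.03 0.014 0 3 -1 -2.5 0; -0.08 0.038 0 8 -2.6 -6.5 0; -0.135 0.065 0 14 -4.5 -11 0; -0.19 0.09 0 20 -6.5 -15.5 0; -0.245 0.117 0 26 -8.4 -20 0; -0.3 0.143 0.005 32 -10.3 -25 0; -0.355 0.17 0.02 38 -12.3 -29.5 0; -0.3966 0.1893 0.046 43.4 -14 -33.5 0'
python3 -m jog '0 0 0 0 0 0 0; 0 0 0 0 0 0 0'
python3 - <<'E'
from h import *
n="side"; im,d=snap(n,n+"3")
cv2.imwrite(f"pics/{n}3z.png",cv2.resize(im[170:350,130:370][...,::-1],None,fx=3.3,fy=3.3,interpolation=cv2.INTER_CUBIC))
R=tilted(35.4,45); go([.4104,.2901,.055],R)
E
```

```text
time_s: 6.28
position: [0.4433, 0.2347, 0.2321]
tcp_rot: [[0.524, -0.701, 0.484], [-0.847, -0.369, 0.382], [-0.089, -0.61, -0.787]]
force: [0.8, 0.8, -0.6]
opening: 0.098
time_s: 6.52
position: [0.4456, 0.2331, 0.2326]
tcp_rot: [[0.521, -0.702, 0.485], [-0.849, -0.368, 0.38], [-0.088, -0.61, -0.788]]
force: [0.8, -0.5, -0.9]
opening: 0.101
t 6.575 pos [0.446  0.2331 0.233 ] shift [-0.0513  0.1127  0.1445] rot [ 7.02  1.23 -6.22]
```

View pics/side3z.png

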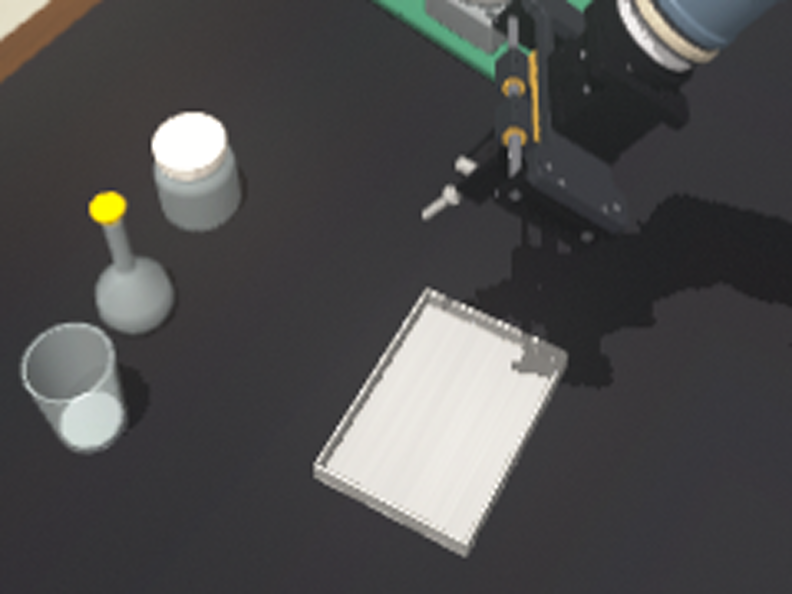

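The pin is held straight along the tool axis at (440,205), and the tray is clear.

Run:
```python
from h import *
R=tilted(35.4,45); s=read_state()
for z in (.2,.15,.1,.07,.055): go([.4104,.2901,z],R,s)
```

```text
t 6.575 pos [0.446  0.2331 0.233 ] shift [-0.0641  0.0241  0.0303] rot [ 7.02  1.23 -6.22]
t 6.575 pos [0.446  0.2331 0.233 ] shift [-0.0597  0.0547  0.0697] rot [ 7.02  1.23 -6.22]
t 6.575 pos [0.446  0.2331 0.233 ] shift [-0.0553  0.0852  0.109 ] rot [ 7.02  1.23 -6.22]
t 6.575 pos [0.446  0.2331 0.233 ] shift [-0.0527  0.1035  0.1327] rot [ 7.02  1.23 -6.22]
t 6.575 pos [0.446  0.2331 0.233 ] shift [-0.0513  0.1127  0.1445] rot [ 7.02  1.23 -6.22]
```

```bash
python3 -m jog '-0.032 0.012 0.015 3.5 0.6 -3 0; -0.064 0.024 0.03 7 1.2 -6.2 0; -0.062 0.039 0.05 7 1.2 -6.2 0; -0.06 0.055 0.07 7 1.2 -6.2 0; -0.0577 0.07 0.09 7 1.2 -6.2 0; -0.0553 0.085 0.109 7 1.2 -6.2 0; -0.054 0.095 0.122 7 1.2 -6.2 0; -0.0527 0.1035 0.1327 7 1.2 -6.2 0'
python3 -m jog '0 0 0 0 0 0 0; 0 0 0 0 0 0 0'
python3 - <<'E'
from h import *
n="side"; im,d=snap(n,n+"4")
cv2.imwrite(f"pics/{n}4z.png",cv2.resize(im[190:350,170:370][...,::-1],None,fx=4,fy=3.7,interpolation=cv2.INTER_CUBIC))
R=tilted(35.4,45); go([.4104,.2901,.055],R)
E
```

```text
time_s: 7.58
position: [0.4106, 0.2911, 0.0686]
tcp_rot: [[0.58, -0.577, 0.575], [-0.815, -0.408, 0.412], [-0.004, -0.707, -0.707]]
force: [-0.8, -0.1, -0.3]
opening: 0.104
time_s: 7.82
position: [0.4101, 0.291, 0.0703]
tcp_rot: [[0.58, -0.576, 0.576], [-0.815, -0.408, 0.412], [-0.002, -0.708, -0.706]]
force: [-0.0, -0.7, 0.3]
opening: 0.106
t 7.875 pos [0.41   0.291  0.0706] shift [0.001  0.0112 0.0109] rot [-0.09  0.11 -0.03]
```

View pics/side4z.png

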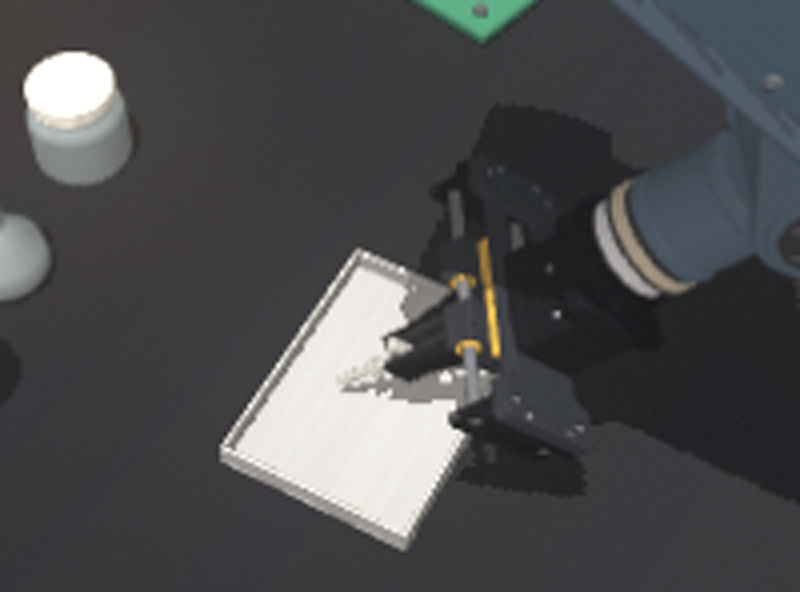

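The pin tip is over the tray floor at (345,385). I'll lower it the last 15 mm and open.

```bash
python3 -m jog '0 0.006 0.006 0 0 0 0; 0 0.0112 0.0109 0 0 0 0; 0 0.0112 0.0109 0 0 0 0; 0 0.0112 0.0109 0 0 0 0.5; 0 0.0112 0.0109 0 0 0 0.5; 0 0.0112 0.0109 0 0 0 0.5; 0 0.0112 0.0109 0 0 0 0.5;0 0.0112 0.0109 0 0 0 0.5'
python3 - <<'E'
from h import *
n="side"; im,d=snap(n,n+"5")
cv2.imwrite(f"pics/{n}5z.png",cv2.resize(im[190:350,170:370][...,::-1],None,fx=4,fy=3.7,interpolation=cv2.INTER_CUBIC))
R=tilted(35.4,45); go([.4104,.2901,.055],R)
E
```

```text
time_s: 8.88
position: [0.4092, 0.2908, 0.0544]
tcp_rot: [[0.58, -0.577, 0.575], [-0.814, -0.409, 0.411], [-0.002, -0.707, -0.707]]
force: [1.1, 0.9, -1.0]
opening: 0.489
t 8.925 pos [0.4092 0.2908 0.0543] shift [ 0.0013 -0.0008 -0.0001] rot [-0.    0.12 -0.02]
```

View pics/side5z.png

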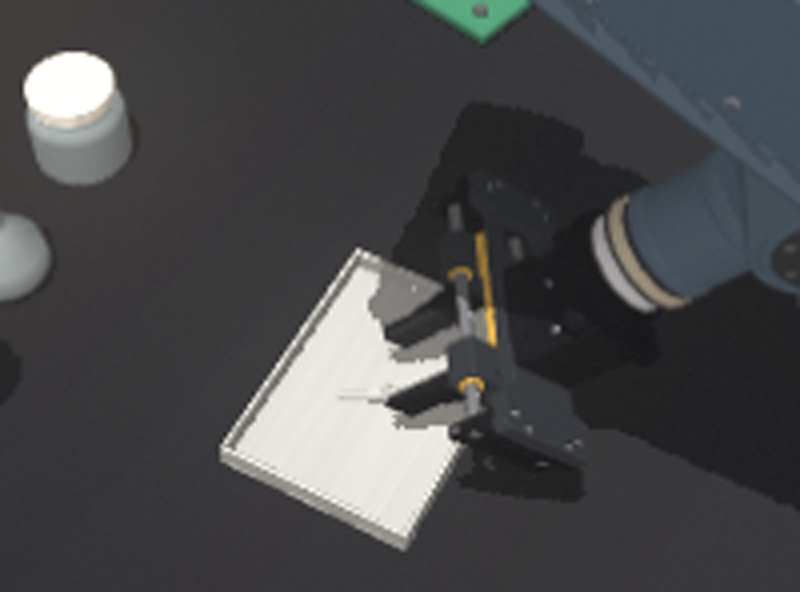

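The pin has dropped and lies in the tray at about (340–390,395). I'll retreat upward.

```bash
python3 -m jog '0 -0.012 -0.012 0 0 0 0.7; 0 -0.04 -0.04 0 0 0 0.8; 0 -0.075 -0.075 0 0 0 1; 0 -0.11 -0.11 0 0 0 1; 0 -0.13 -0.13 0 0 0 1; 0 -0.13 -0.13 0 0 0 1'
python3 - <<'E'
from h import *
for n in ("side","top"):
    im,d=snap(n,n+"6")
    print(n,[(np.round(x["centre"],4),round(x["score"],2)) for x in spot_in("pin",n)[:3]])
im=np.load("side6.npz")["im"]
cv2.imwrite(f"pics/side6z.png",cv2.resize(im[190:350,170:370][...,::-1],None,fx=4,fy=3.7,interpolation=cv2.INTER_CUBIC))
go([.557,-.099,.22],down(yaw(-99.2)))
E
```

```text
time_s: 9.68
position: [0.4098, 0.2909, 0.241]
tcp_rot: [[0.581, -0.571, 0.579], [-0.814, -0.409, 0.413], [0.001, -0.711, -0.703]]
force: [-0.1, 0.4, 0.4]
opening: 0.989
side [(array([0.4033, 0.3147, 0.0117]), 0.5)]
top [(array([0.3999, 0.3089, 0.0108]), 0.64)]
t 9.875 pos [0.4086 0.2903 0.2364] shift [ 0.4032  0.0851 -0.0632] rot [-42.39  17.6   42.23]
```

View pics/side6z.png

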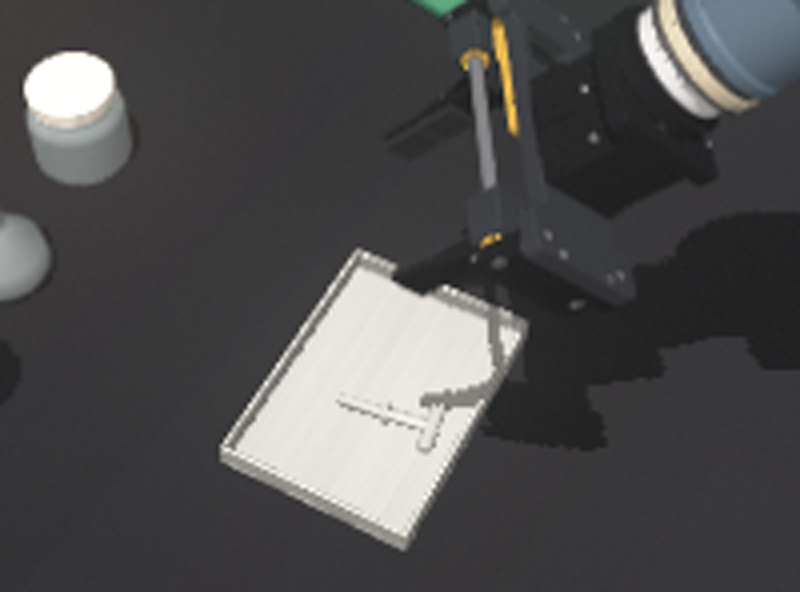

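View pics/top6.png

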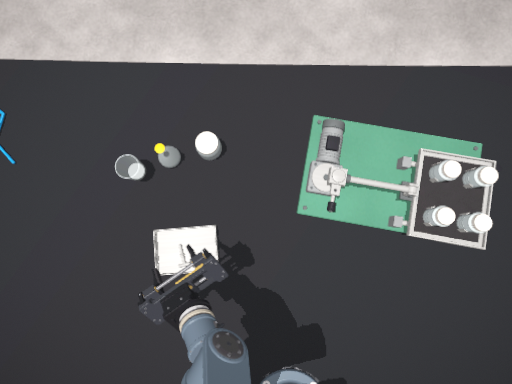

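The pin lies flat inside the tray at (340–435,400–430). The link is unchanged in the top view. Now to the knob.

```bash
python3 -m jog '0.04 0.0085 -0.01 -4.2 1.8 4.2 1; 0.09 0.019 -0.025 -9.5 4 9.5 1; 0.14 0.03 -0.035 -14.7 6.1 14.7 1; 0.19 0.04 -0.045 -20 8.3 20 1; 0.24 0.051 -0.055 -25.3 10.5 25.3 1; 0.29 0.061 -0.065 -30.5 12.7 30.5 1; 0.35 0.074 -0.07 -36.8 15.3 36.8 1; 0.4032 0.0851 -0.0632 -42.4 17.6 42.2 1'
python3 - <<'E'
from h import *
go([.557,-.099,.20],down(yaw(-99.2)))
for n in ("side6","top6"):
    z=np.load(n+".npz"); im,d=z["im"],z["d"]; C=cloud(n[:-1],d)
    k=(np.linalg.norm(C[...,:2]-[.555,-.10],axis=-1)<.045)&(C[...,2]>.09)&(C[...,2]<.125)&(im.max(-1)<80)&(d>0)
    p=C[k]; print("knob",k.sum(),np.median(p,0),p.min(0),p.max(0),p[:,2].mean())
E
```

```text
time_s: 10.88
position: [0.4966, 0.0536, 0.2327]
tcp_rot: [[0.059, -0.978, 0.202], [-0.994, -0.04, 0.097], [-0.087, -0.207, -0.975]]
force: [1.6, 0.6, 0.4]
opening: 0.997
t 10.875 pos [0.4966 0.0536 0.2327] shift [ 0.1582 -0.0462  0.0292] rot [-11.37   6.27  12.03]
knob 52 [ 0.5562 -0.0945  0.1119] [ 0.5428 -0.1084  0.1027] [ 0.5895 -0.0855  0.1171] 0.11183378590513203
knob 59 [ 0.5579 -0.098   0.1151] [ 0.5451 -0.1099  0.1045] [ 0.5695 -0.0883  0.1218] 0.11428440665532996
```

```bash
python3 -m jog '0.04 -0.012 0.007 -4 2.1 4 1; 0.08 -0.023 0.015 -7.6 4.2 8 1; 0.12 -0.035 0.022 -11.4 6.3 12 1; 0.1582 -0.0462 0.0292 -11.4 6.3 12 1; 0.1582 -0.0462 0.0292 -11.4 6.3 12 1; 0.1582 -0.0462 0.0292 -11.4 6.3 12 1'
python3 - <<'E'
from h import *
for n in ("side",):
    im,d=snap(n,n+"7")
    u=proj(n,[.557,-.099,.14])[0].astype(int); a,b=max(u[1]-50,0),u[0]-65
    cv2.imwrite(f"pics/{n}7z.png",cv2.resize(im[a:a+100,b:b+130][...,::-1],None,fx=5,fy=5,interpolation=cv2.INTER_CUBIC))
go([.557,-.099,.1075],down(yaw(-99.2)))
E
```

```text
time_s: 11.62
position: [0.558, -0.0969, 0.2006]
tcp_rot: [[-0.156, -0.988, 0.004], [-0.988, 0.156, 0.003], [-0.003, -0.004, -1.0]]
force: [-0.6, 0.4, -0.4]
opening: 1.001
t 11.675 pos [ 0.5581 -0.0966  0.2012] shift [0.0028 0.0012 0.0937] rot [-0.29  0.16  0.26]
```

View pics/side7z.png

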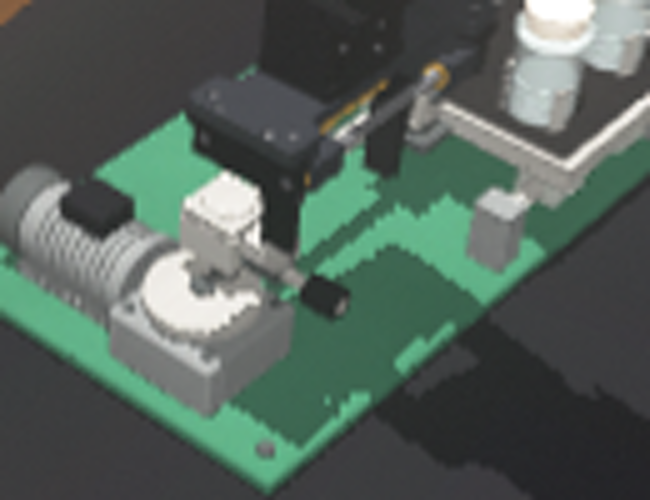

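The open jaws hang above the stem and knob (the knob is at (325,295)), with clear space below. I'll go down and close.

```bash
python3 -m jog '0.0015 0.0006 0.02 0 0 0.2 1; 0.0028 0.0012 0.045 0 0 0.2 1; 0.0028 0.0012 0.07 0 0 0.2 1; 0.0028 0.0012 0.088 0 0 0.2 1; 0.0028 0.0012 0.0937 0 0 0.2 1; 0.0028 0.0012 0.0937 0 0 0.2 0.3; 0.0028 0.0012 0.0937 0 0 0.2 0; 0.0028 0.0012 0.0937 0 0 0.2 0'
python3 -m jog '0 0 0 0 0 0 0; 0 0 0 0 0 0 0; 0 0 0 0 0 0 0; 0 0 0 0 0 0 0; 0 0 0 0 0 0 0; 0 0 0 0 0 0 0; 0 0 0 0 0 0 0'
```

```text
time_s: 12.68
position: [0.5592, -0.1005, 0.11]
tcp_rot: [[-0.159, -0.987, 0.011], [-0.987, 0.159, -0.001], [-0.001, -0.011, -1.0]]
force: [0.7, 0.1, -0.7]
opening: 0.748
time_s: 13.55
position: [0.5593, -0.1013, 0.1093]
tcp_rot: [[-0.159, -0.987, 0.011], [-0.987, 0.159, -0.002], [0.0, -0.011, -1.0]]
force: [0.2, -5.3, 0.0]
opening: 0.239
```

```bash
python3 -m jog '0.001 0 0 0 0 0 0; 0.001 0.004 0 0 0 0 0; 0.001 0.008 0 0 0 0 0; 0.001 0.012 0 0 0 0 0; 0.001 0.015 0 0 0 0 0; 0.001 0.017 0 0 0 0 0; 0.001 0.017 0 0 0 0 0'
python3 - <<'E'
from h import *
for n in ("side",):
    im,d=snap(n,n+"8")
    u=proj(n,[.557,-.099,.14])[0].astype(int); a,b=max(u[1]-50,0),u[0]-65
    cv2.imwrite(f"pics/{n}8z.png",cv2.resize(im[a:a+100,b:b+130][...,::-1],None,fx=5,fy=5,interpolation=cv2.INTER_CUBIC))
s=read_state(); print(s["position"],s["force"])
E
```

```text
time_s: 14.42
position: [0.5465, -0.1001, 0.11]
tcp_rot: [[-0.159, -0.987, 0.02], [-0.987, 0.159, -0.004], [0.001, -0.021, -1.0]]
force: [8.2, -3.0, -3.4]
opening: 0.242
[ 0.5465 -0.1001  0.11  ] [ 7.7073 -4.1579 -2.8727]
```

View pics/side8z.png

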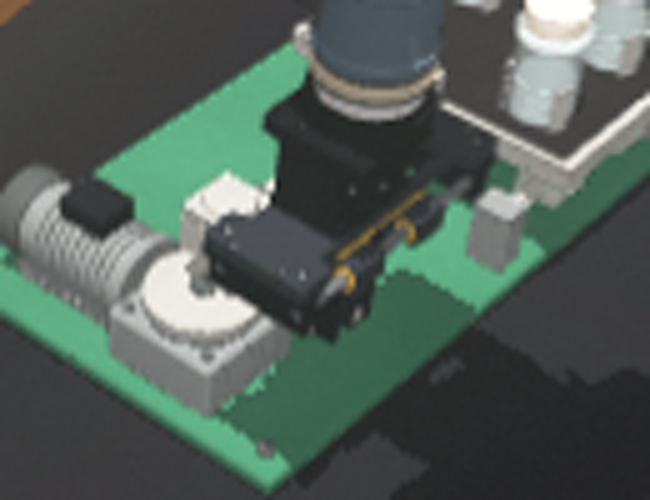

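```bash
python3 -m jog '0 0.002 0 0 0 0 0; 0 0.004 0 0 0 0 0; 0 0.006 0 0 0 0 0; 0 0.006 0 0 0 0 0; 0 0.006 0 0 0 0 0'
```

```text
time_s: 15.1
position: [0.5416, -0.0994, 0.1102]
tcp_rot: [[-0.159, -0.987, 0.023], [-0.987, 0.159, -0.005], [0.001, -0.023, -1.0]]
force: [10.0, -3.8, -4.4]
opening: 0.244
```

The tool has travelled 17.9 mm and the force is about 10.7 N, which fits a latch fully out. I'll lift along the arc.

```bash
python3 -m jog '0 0 -0.0035 0 -1 0 0; 0 0 -0.007 0 -2 0 0; 0 0 -0.0105 0 -3 0 0; 0 0 -0.014 0 -4 0 0; 0 0 -0.0175 0 -5 0 0; 0 0 -0.021 0 -6 0 0; 0.0007 0 -0.0279 0 -8 0 0; 0.0007 0 -0.0279 0 -8 0 0'
python3 - <<'E'
from h import *
im,d=snap("side","side9")
u=proj("side",[.6,-.11,.14])[0].astype(int); a,b=max(u[1]-50,0),u[0]-65
cv2.imwrite("pics/side9z.png",cv2.resize(im[a:a+100,b:b+130][...,::-1],None,fx=5,fy=5,interpolation=cv2.INTER_CUBIC))
s=read_state();print(s["force"],s["moment"])
E
```

```text
time_s: 16.1
position: [0.5407, -0.1037, 0.1382]
tcp_rot: [[-0.153, -0.987, 0.044], [-0.979, 0.158, 0.126], [-0.132, -0.024, -0.991]]
force: [6.3, -11.8, -4.8]
opening: 0.238
[  6.4527 -12.8578  -3.5634] [-2.0699 -1.018   0.4423]
```

View pics/side9z.png

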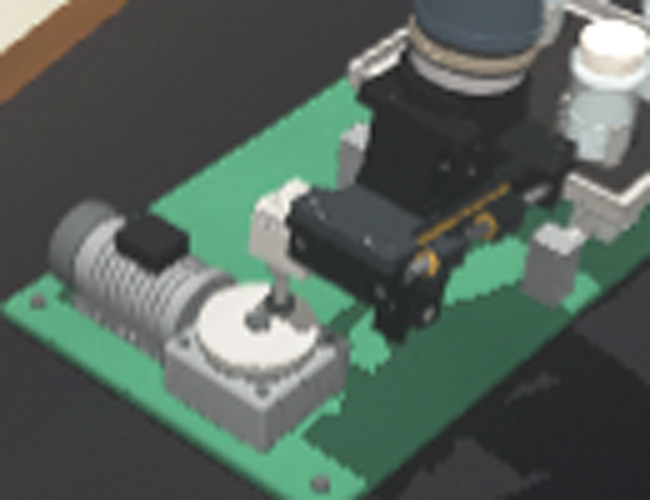

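The coupler is up about 28 mm and the bare ball shows below it at (282,292). The link pulls the tool about 12 N towards −y, so I'll ease that while continuing up.

```bash
python3 -m jog '0.001 0 -0.004 0 -1 0 0; 0.002 0 -0.008 0 -2 0 0; 0.003 0 -0.012 0 -3.5 0 0; 0.004 0 -0.018 0 -5 0 0; 0.004 0 -0.018 0 -5 0 0'
```

```text
time_s: 16.77
position: [0.5381, -0.1085, 0.1549]
tcp_rot: [[-0.15, -0.987, 0.054], [-0.964, 0.158, 0.214], [-0.219, -0.02, -0.975]]
force: [5.8, -7.4, -3.5]
opening: 0.248
```

```bash
python3 -m jog '0.001 0 -0.0045 0 -1.2 0 0; 0.002 -0.002 -0.009 0 -2.5 0 0; 0.003 -0.004 -0.0135 0 -3.7 0 0; 0.0035 -0.007 -0.0185 0 -5 0 0; 0.0035 -0.01 -0.0185 0 -5 0 0; 0.0035 -0.013 -0.0185 0 -5 0 0; 0.0035 -0.016 -0.0185 0 -5 0 0; 0.0035 -0.016 -0.0185 0 -5 0 0'
python3 - <<'E'
from h import *
for n in("side","top"):
    im,d=snap(n,n+"10")
    u=proj(n,[.61,-.11,.15])[0].astype(int); a,b=max(u[1]-50,0),u[0]-65
    cv2.imwrite(f"pics/{n}10z.png",cv2.resize(im[a:a+100,b:b+130][...,::-1],None,fx=5,fy=5,interpolation=cv2.INTER_CUBIC))
s=read_state();print(s["force"],s["moment"],s["position"])
E
```

```text
time_s: 17.77
position: [0.5466, -0.1113, 0.1709]
tcp_rot: [[-0.149, -0.987, 0.053], [-0.937, 0.158, 0.311], [-0.315, -0.003, -0.949]]
force: [0.6, 6.0, 0.3]
opening: 0.243
[0.4846 6.4488 0.2768] [ 0.6225 -0.0901  0.5134] [ 0.5466 -0.1114  0.171 ]
```

View pics/side10z.png

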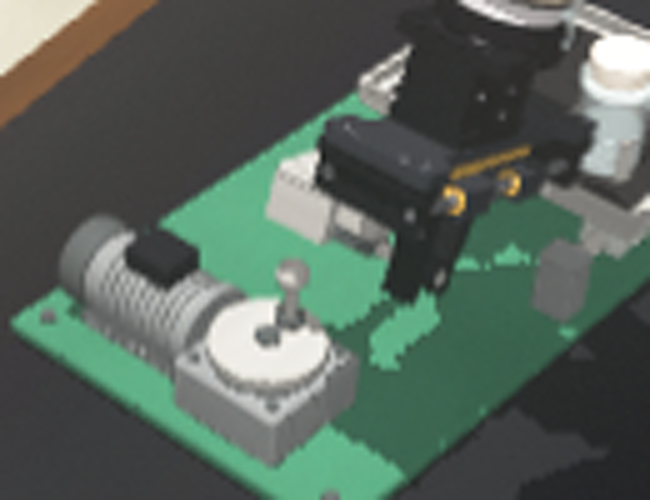

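View pics/top10z.png

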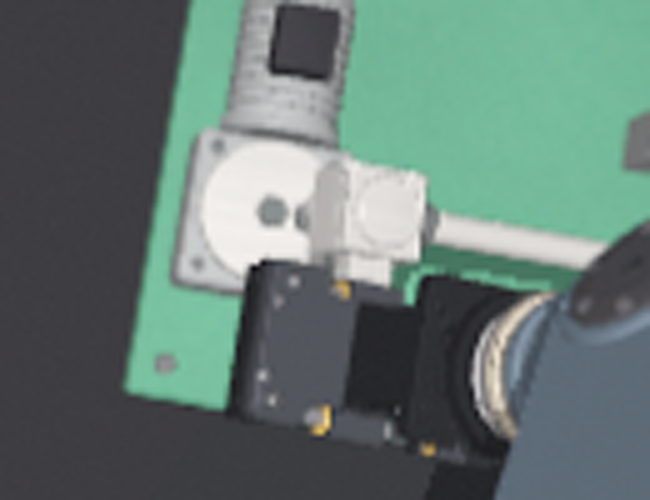

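The side view shows the ball bare at (290,270), with the coupler well above it and free. I'll measure the coupler's height and offset.

Run:
```python
from h import *
z=np.load("top10.npz"); im,d=z["im"],z["d"]; C=cloud("top",d)
xp=np.array([.987,-.160,0]); yp=np.array([.160,.987,0]); B=np.array([.6365,-.112,.118])
L=np.dstack([(C-B)@xp,(C-B)@yp,C[...,2]-.118])
w=(np.abs(L[...,0])<.05)&(L[...,1]>-.05)&(L[...,1]<.03)&(L[...,2]>.05)&(im.min(-1)>120)&(d>0)
p=L[w]; print(w.sum(),p.min(0),p.max(0),np.median(p,0))
i=p[:,2].argmax(); print("top pt",p[i])
A=np.c_[p[:,:2],np.ones(len(p))]; c=np.linalg.lstsq(A,p[:,2],rcond=None)[0]; print("plane",c,np.degrees(np.arctan(c[1])))
r=(np.abs(L[...,0])<.04)&(L[...,1]<-.05)&(L[...,1]>-.15)&(L[...,2]>.012)&(im.min(-1)>100)&(d>0)
q=L[r]; q=q[np.abs(q[:,0]-np.median(q[:,0]))<.012]; m=q.mean(0); v=np.linalg.svd(q-m)[2][0]; v*=np.sign(v[1]); print("rod",r.sum(),m,v, "pitch",np.degrees(np.arcsin(v[2])),"yaw",np.degrees(np.arctan2(-v[0],v[1])))
```

```text
469 [-0.0428 -0.05    0.0501] [0.0133 0.0157 0.0897] [-0.0128 -0.0088  0.0786]
top pt [-0.0044 -0.0019  0.0897]
plane [ 0.1304 -0.0678  0.0772] -3.8815198349172824
rod 208 [-0.0059 -0.0929  0.0405] [-0.0594  0.9483  0.3117] pitch 18.1638954433669 yaw 3.5857650211318446
```

The pitch is 18.2°, so the rise is about 62 mm. The link is still swung about 12 mm sideways, so I'll bring it back over the ball and relieve the side force.

```bash
python3 -m jog '-0.001 -0.003 0 0 0 0 0; -0.002 -0.006 0 0 0 0 0; -0.003 -0.009 0.001 0 0 0 0; -0.003 -0.0125 0.001 0 0 0 0; -0.003 -0.0125 0.001 0 0 0 0; -0.003 -0.0125 0.001 0 0 0 0'
python3 - <<'E'
from h import *
im,d=snap("side","side11")
cv2.imwrite("pics/side11z.png",cv2.resize(im[80:340,120:400][...,::-1],None,fx=2.3,fy=2.3,interpolation=cv2.INTER_CUBIC))
im,d=snap("top","top11"); C=cloud("top",d)
cv2.imwrite("pics/top11z.png",im[...,::-1])
xp=np.array([.987,-.160,0]); yp=np.array([.160,.987,0]); B=np.array([.6365,-.112,.118])
L=np.dstack([(C-B)@xp,(C-B)@yp,C[...,2]-.118])
r=(np.abs(L[...,0])<.04)&(L[...,1]<-.05)&(L[...,1]>-.15)&(L[...,2]>.012)&(im.min(-1)>100)&(d>0)
q=L[r]; q=q[np.abs(q[:,0]-np.median(q[:,0]))<.012]; m=q.mean(0); v=np.linalg.svd(q-m)[2][0]; v*=np.sign(v[1]); print("rod",m,"pitch",np.degrees(np.arcsin(v[2])),"yaw",np.degrees(np.arctan2(-v[0],v[1])))
s=read_state();print(s["force"],s["moment"],s["position"],s["opening"],s["time_s"])
for l in ("beaker","flask","jar","pin"):
  print(l,[(np.round(x["centre"],4),round(x["score"],2)) for x in spot_in(l,"side")[:2]])
E
```

```text
time_s: 18.62
position: [0.5571, -0.1088, 0.1704]
tcp_rot: [[-0.153, -0.987, 0.048], [-0.936, 0.16, 0.314], [-0.318, 0.003, -0.948]]
force: [-1.9, 6.9, -0.4]
opening: 0.241
rod [-0.0009 -0.0866  0.0437] pitch 59.80690685652413 yaw 4.221246948111292
[-3.219   7.8345 -0.4427] [ 0.8613  0.6269 -0.0302] [ 0.5571 -0.1088  0.1704] 0.2449079711222301 18.725
beaker [(array([ 0.6196, -0.1083,  0.1831]), 0.74), (array([0.6613, 0.4597, 0.0594]), 0.66)]
flask [(array([0.6948, 0.3622, 0.0402]), 0.93)]
jar [(array([0.7172, 0.2515, 0.063 ]), 0.95)]
pin [(array([0.7165, 0.2516, 0.0669]), 0.4)]
```

View pics/side11z.png

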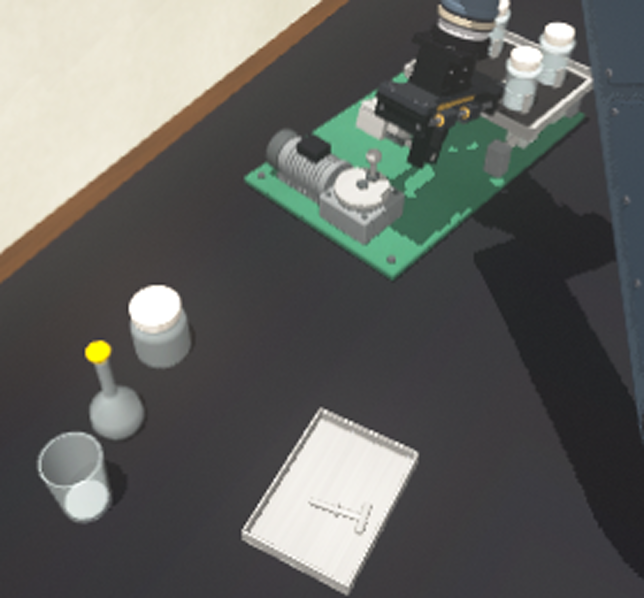

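View pics/top11z.png

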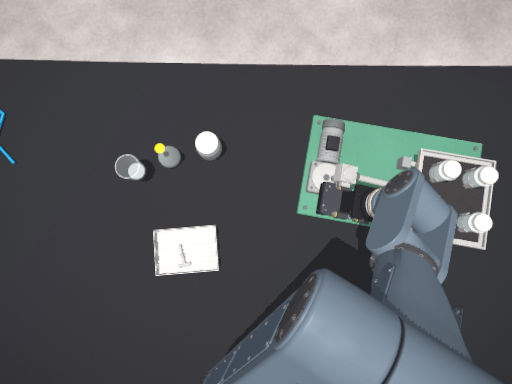

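Everything looks right: the coupler is over the bare ball, the pin is in the tray and the glassware is untouched. I'll relieve the remaining 8 N side force and confirm the hold is steady.

```bash
python3 -m jog '-0.001 0 0 0 0 0 0; -0.002 0 0.0007 0 0 0 0; -0.0035 0 0.001 0 0 0 0; -0.0035 0 0.001 0 0 0 0; -0.0035 0 0.001 0 0 0 0'
python3 -m jog '0 0 0 0 0 0 0; 0 0 0 0 0 0 0; 0 0 0 0 0 0 0; 0 0 0 0 0 0 0; 0 0 0 0 0 0 0; 0 0 0 0 0 0 0'
python3 - <<'E'
from h import *
im,d=snap("top","top12"); C=cloud("top",d)
xp=np.array([.987,-.160,0]); yp=np.array([.160,.987,0]); B=np.array([.6365,-.112,.118])
L=np.dstack([(C-B)@xp,(C-B)@yp,C[...,2]-.118])
w=(np.abs(L[...,0])<.03)&(L[...,1]>-.05)&(L[...,1]<.03)&(L[...,2]>.05)&(im.min(-1)>120)&(d>0)
p=L[w]; t=p[p[:,2]>np.percentile(p[:,2],85)]; print(p.min(0),p.max(0),"top",t.mean(0))
print(read_state()["qvel"])
cv2.imwrite("pics/top12z.png",cv2.resize(im[130:260,290:460][...,::-1],None,fx=4,fy=4))
E
```

```text
time_s: 19.55
position: [0.5603, -0.1082, 0.1711]
tcp_rot: [[-0.151, -0.987, 0.054], [-0.938, 0.16, 0.309], [-0.313, -0.004, -0.95]]
force: [-4.1, 5.5, -2.4]
opening: 0.243
time_s: 20.3
position: [0.5603, -0.1082, 0.1711]
tcp_rot: [[-0.151, -0.987, 0.054], [-0.938, 0.16, 0.309], [-0.313, -0.004, -0.95]]
force: [-3.8, 4.9, -2.4]
opening: 0.248
[-0.0296 -0.0498  0.0506] [0.0255 0.0154 0.0914] top [ 0.0036 -0.0062  0.0869]
[-0.0386 -0.0171 -0.0646  0.0344  0.0617  0.0702]
```

View pics/top12z.png

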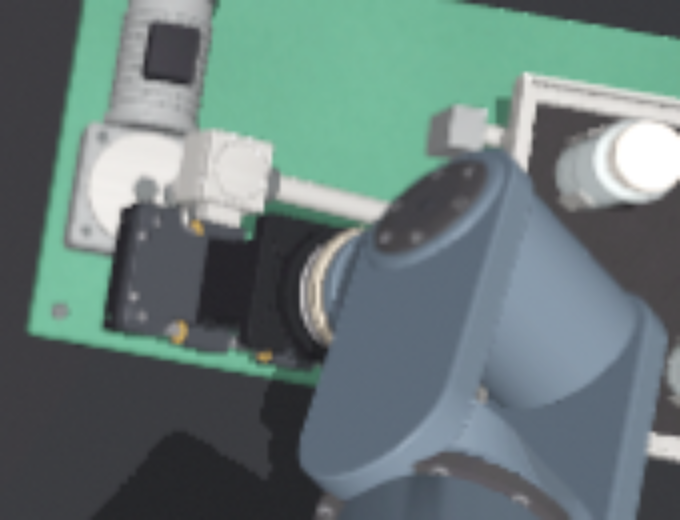

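The coupler is steady about 6 cm above the ball, so I'm handing in.

```bash
python3 -c "from rig import hand_in; print(hand_in())"
```

```text
the job is handed in; nothing more can be done
None
```

The drive link is uncoupled: I drew the locking pin, laid it in the steel tray, pulled the spring latch about 18 mm and lifted the link off the ball. The job was handed in at about 20 s, with the gripper still holding the link by the black knob.

**What the last checks showed**
- **Coupler:** the depth picture puts it about 61–65 mm above the ball, within a few mm of centre. The rod's 18° pitch, measured earlier at the same lift, gives 62 mm. Tool pose and opening held steady over the last 0.75 s.
- **Ball, pin and glassware:** in the pictures the ball is bare and the pin lies flat inside the tray. The beaker, flask and jar match their starting positions to within 5 mm.

**What disagreed or was left**
- **Rod-pitch re-fit:** it gave a wrong value of 60° once the arm hid most of the rod, so I relied on the coupler's top surface for the final height.
- **False detections:** the networks once took the coupler for the beaker and the jar for the pin. The pictures showed otherwise.
- **Remaining force:** a steady 6–7 N was still on the wrist from small misalignment with the hinge. The highest I read was about 15 N, during the lift.

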